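Push the loaded UV curing drawer home and start the cure

ROBOT

A 6-joint arm with a two-finger parallel gripper is mounted at the origin on the work surface. World frame = base frame: x ahead of the robot, y to its left, z up, the work surface at z = 0. Lengths are in m, angles in degrees, forces in N, time in s.
With the tool pointing down it reaches from about 0.35 to 0.875 m from the base axis. Payload 4.2 kg.
Tool frame: the origin (TCP) lies midway between the tips of the shut fingers; the grasp point (between the pads) lies 19 mm behind it; z points along the fingers, y is the line along which they close (so a half turn about z gives the same grasp; the last joint's range is limited). The gripper opens to 87 mm and grips with 3 to 60 N. Pads are 19 mm wide; open, the fingers measure 117 mm over their backs; the gripper's body (75 mm by 190 mm) begins 51 mm behind the grasp point.
Start: joints at [91.135, 22.042, 0.453, 0, -68.411, -14.817], TCP at [0.148, 0.607, 0.223] pointing down, gripper open.
Joint ranges: [-179.83, 179.83], [-69.29, 118.12], [-61.27, 80.66], [-181.25, 117.63], [-171.15, -9.14], [-177.46, 177.46]. Speed limits (degrees/s): [159.86, 159.86, 180, 180, 180, 180].

INTERFACE

Orientations are given as [roll, pitch, yaw] about the fixed x, y, z axes, in that order (R = Rz(yaw) Ry(pitch) Rx(roll)).
In Python, from workcell import env gives the robot as it stands. The module is installed in compiled form; this text tells all that it offers. Calls block until the motion is done:
- env.goto(position, orientation): joint-space move of the TCP to a pose.
- env.move_straight(position, rotation=None, rate=0.15, force_limit=None): straight line of the TCP; rotation=None keeps the orientation; rate is the mean speed in m/s. With force_limit (N) it stops when the force on the tool has changed by that much, and returns True; else False.
- env.set_joints(angles): joint-space move.
- env.gripper_to(opening, grasp_force=None): opening from 0.0 (shut) to 1.0 (fully open); grasp_force is the grip in N (None keeps the last); returns when the fingers have stopped.
- env.dwell(seconds).
- env.inverse_kinematics(position, orientation): joint angles nearest the present ones, or None.
- env.read_state(): the state.
- env.grab_frame(name): name is "side" or "top"; returns a dict with "image" (420x560x3 uint8, blue, green, red), "fx", "fy", "cx", "cy" (pixels), "position" and "orientation" of the camera in the world. Camera axes: x right, y up, looking along -z (the intrinsics and any distortion apply to the point x, -y, -z); pixel columns grow to the right and rows downward; lengths in m; the calibration is good to about 2 mm. A picture is of the moment at which its call begins. There is no depth.
A pose or a line that the arm cannot do raises env.Unreachable and nothing moves.
- env.close_job(): hands the job in; it is judged then, once.
Trained networks look in a picture, given as the dict that the camera call returned (one of the last four; its "shot" number tells which), for a name from the list of things; names that differ only in an ending like _2 or _b are one class to them, and where a whole thing is asked for, a point or a joint stands for the part that bears it (a point fixed in the world has none). Each returns a list of dicts, best first, with "score" (0 to 1); they miss things now and then, are a little off and sometimes report something else, mostly with a low value. They report only what shows in the picture. A call takes as long as a camera call. They do not tell look-alikes from the thing itself.
- env.search_frame(picture, thing): "xyz" ([x, y, z] in m, in world coordinates, good to about 4 mm: the middle of the surface that is visible of it).
- env.trace(picture, thing): "mask" (420x560 bool, what is visible of it).
The state is a dict: "clock": time; "joint_positions": joint angles; "qvel": joint speeds; "joint_torque": joint torques, N m; "position": TCP position; "tool_rot": TCP orientation; "force": force on the tool from outside, world axes, zero at the start; "wrist_torque": the same for the moment, N m; "opening": opening from 0.0 (shut) to 1.0 (fully open); "finger_force": force on a finger pad.
Only numpy, scipy, OpenCV 4.12 (cv2) and the standard library are available. Lean on these libraries where they do the work, as an engineer would, in place of code of your own. Each camera call takes 0.05 s, during which the arm holds its last target. There are 200 camera calls.

TASK

The UV curing box on the bench is loaded: push its drawer fully home with the fingertips, smoothly and without slamming it, so that the lenses stay seated in their jig and are not touched. Then, with the drawer shut, press the large start button right down and let go; do not press the small stop button, and leave the bottle, the tub and the barrel where they stand.

Things in the scene. Friction and masses are not known exactly. Their poses are not given: they have to be found in the camera images.
- curing_box: White bench-top UV curing box, fixed: 280 mm deep (x), 340 wide (y), 145 high. Origin: centre of its underside; z up. Its front, with the drawer (centred at y = -50 mm), faces its own -x: the drawer shuts towards +x. The two buttons are on the flat top at the +y side. A finned heat sink covers x -40 to +120, y -125 to +25 mm of the top, up to 162 mm.
- cure_drawer: The drawer; its origin is on the front plate's outer face, middle of the lower edge; axes parallel to the box's. In the box's frame the origin is at x = -155 mm when fully home (a firm stop), y = -50, z = 26 mm; it starts 80 to 135 mm short of that. About 2 N friction, no spring or catch; stays where left. White front plate 222 mm wide, 92 high, 15 thick; push it or its bar handle.
- drawer_pull (a point): Centre of the drawer's steel bar handle, moving with the drawer: a round level bar 11 mm thick and 120 mm long along the box's y, 35 mm out from the front plate's face (at x = -190, y = -50 mm of the box when home), 72 mm above the bench. Axes parallel to the box's.
- jig (a point): Centre of the black lens jig fixed in the drawer (104 x 104 x 15 mm, 2 x 2 round nests 40 mm wide, 7 mm deep, 50 mm apart), at the level of the nests' floors: 46 mm above the bench, 75 mm behind the front plate's outer face. Jig top 53 mm above the bench. Axes parallel to the box's.
- lens_a: Lens in a white mount, loose in its nest in the jig: 36 mm across, 18 mm high (white rim 10 mm, clear dome above), 30 g. Origin: centre of its underside, on the nest's floor; z up. Must stay seated and not be touched.
- lens_b: Lens in a white mount, loose in its nest in the jig: 36 mm across, 18 mm high (white rim 10 mm, clear dome above), 30 g. Origin: centre of its underside, on the nest's floor; z up. Must stay seated and not be touched.
- lens_c: Lens in a white mount, loose in its nest in the jig: 36 mm across, 18 mm high (white rim 10 mm, clear dome above), 30 g. Origin: centre of its underside, on the nest's floor; z up. Must stay seated and not be touched.
- lens_d: Lens in a white mount, loose in its nest in the jig: 36 mm across, 18 mm high (white rim 10 mm, clear dome above), 30 g. Origin: centre of its underside, on the nest's floor; z up. Must stay seated and not be touched.
- start_button (a joint): Travel of the start button, m: 0 up, 0.006 fully down. Sprung: it returns by itself; about 1.5 N starts it, 5 N holds it fully down.
- start_button_top (a point): Centre of the top of the start button, the large one: plain metal, 36 mm across, in a 52 mm black collar, near the box's front at x = -85, y = +116 mm of the box, 167 mm above the bench; collar top 157 mm. Pressed downwards.
- stop_button (a joint): Travel of the stop button, m: 0 up, 0.005 fully down. Not to be pressed.
- stop_button_top (a point): Centre of the top of the stop button, the small one: 18 mm across in a 34 mm black collar, 90 mm behind the start button (x = +5 mm, y = +116 mm of the box), 166 mm above the bench.
- glue_bottle: Amber glue bottle with black cap, 38 mm across, 85 mm high, standing on the bench near the box. Origin: centre of its underside. To be left alone.
- lens_tub: White screw-top tub, 68 mm across, 75 mm high, standing on the bench near the box. Origin: centre of its underside. To be left alone.
- lens_barrel: Aluminium lens barrel, a tube 48 mm across and 45 mm high, standing on the bench near the box. Origin: centre of its underside. To be left alone.
There are look-alikes about, which are no part of the job. What is shaped like the lens_a but brown or pink is not meant.

How it is judged (in metres and radians):
On the way, in this order (a step that is already met when the one before it is completed fails the run):
1. the drawer is pushed fully home (x of cure_drawer in the frame of curing_box above -0.159 m), for 0.2 s.
2. the start button is pressed right down with the drawer shut (x of cure_drawer in the frame of curing_box above -0.159 m and value of joint start_button above 0.0045 m), for 0.1 s.
At the end, for the whole second after the job is handed in: Drawer home within 4 mm; start button pressed (over 4.5 of its 6 mm) and let go, stop button up; all four lenses seated in their nests (raised under 5 mm, tilted under 0.3 rad); bottle, tub and barrel upright within 20 mm of where they stood (x of cure_drawer in the frame of curing_box above -0.159 m and value of joint each of start_button, stop_button below 0.0015 m and not (z of any of lens_a, lens_b, lens_c, lens_d in the frame of jig above 0.005 m or angle between any of lens_a, lens_b, lens_c, lens_d's own z axis and vertical above 0.3 rad) and horizontal distance between each of lens_a, lens_b, lens_c, lens_d and jig below 0.042 m and distance of each of glue_bottle, lens_tub, lens_barrel from where it was at the start of the episode below 0.02 m and angle between each of glue_bottle, lens_tub, lens_barrel's own z axis and vertical below 0.2 rad); the robot touches nothing.
It fails at once if the start button is pressed while the drawer is still open (value of joint start_button above 0.003 m and x of cure_drawer in the frame of curing_box below -0.163 m).
It fails at once if the stop button is pressed (value of joint stop_button above 0.0025 m).
It fails at once if the drawer is slammed: it runs through the last 25 mm before its stop faster than 0.35 m/s (linear speed of cure_drawer above 0.35 m/s and x of cure_drawer in the frame of curing_box above -0.18 m).
It fails at once if a lens is touched by the robot, or leaves its nest, tips or is lifted (contact force between any of the fingers, the arm and lens_a above 0.5 N or contact force between any of the fingers, the arm and lens_b above 0.5 N or contact force between any of the fingers, the arm and lens_c above 0.5 N or contact force between any of the fingers, the arm and lens_d above 0.5 N or z of any of lens_a, lens_b, lens_c, lens_d in the frame of jig above 0.005 m or angle between any of lens_a, lens_b, lens_c, lens_d's own z axis and vertical above 0.3 rad).
It fails at once if the bottle, tub or barrel is lifted, shoved more than 20 mm or knocked over (distance of any of glue_bottle, lens_tub, lens_barrel from where it was at the start of the episode above 0.02 m or angle between any of glue_bottle, lens_tub, lens_barrel's own z axis and vertical above 0.4 rad or height (world z) of any of glue_bottle, lens_tub, lens_barrel above 0.015 m).
It also fails if it takes over 40 s, if anything falls off the work surface, if the arm or the gripper's body presses on something with over 40 N, if the wrist force passes 120 N, or if a joint passes its speed limit or range.

## Working session

There is one attempt and no reset: what is moved stays moved. The work goes in short steps, each a Python script; the robot and the scene stay as the last script left them, time stands still between calls to the robot, and variables do not carry over. Pictures are saved under pics/ and viewed, at most 10 in all, crops included, and the job is handed in when it is done.

```bash
mkdir -p pics; python3 - <<'E'
from workcell import env
import cv2,numpy as np
for n in("side","top"):
    f=env.grab_frame(n); cv2.imwrite(f"pics/{n}0.png",f["image"])
    print(n,{k:np.round(f[k],4).tolist() for k in f if k not in("image",)and not isinstance(f[k],str)})
    for t in("curing_box","cure_drawer","drawer_pull","jig","start_button_top","stop_button_top","glue_bottle","lens_tub","lens_barrel"):
        print(t,[(np.round(d["xyz"],3).tolist(),round(d["score"],2)) for d in env.search_frame(f,t)[:2]])
s=env.read_state();print(s["clock"],s["position"],s["tool_rot"],s["opening"])
E
```

```text
side {'fx': 442.6149, 'fy': 442.6149, 'cx': 279.3844, 'cy': 214.9436, 'position': [0.3125, -0.5408, 0.7179], 'orientation': [47.2342, 0.1211, -26.9394], 'shot': 1}
curing_box [([0.721, 0.117, 0.148], 0.82), ([0.572, 0.38, 0.053], 0.67)]
cure_drawer [([0.559, 0.076, 0.054], 0.91)]
drawer_pull [([0.555, 0.078, 0.056], 0.93)]
jig [([0.559, 0.078, 0.056], 0.57)]
start_button_top [([0.632, 0.275, 0.168], 0.43)]
stop_button_top [([0.631, 0.279, 0.167], 0.38), ([0.718, 0.3, 0.166], 0.37)]
glue_bottle [([0.488, 0.274, 0.049], 0.84)]
lens_tub [([0.571, 0.381, 0.054], 0.51)]
lens_barrel [([0.457, -0.12, 0.029], 0.88), ([0.634, 0.277, 0.168], 0.7)]
top {'fx': 523.8465, 'fy': 523.8465, 'cx': 267.793, 'cy': 202.2568, 'position': [0.4723, 0.0176, 1.0726], 'orientation': [6.5439, -0.6297, -89.8632], 'shot': 2}
curing_box [([0.733, 0.194, 0.146], 0.86)]
cure_drawer [([0.565, 0.092, 0.057], 0.82)]
drawer_pull [([0.563, 0.094, 0.051], 0.9)]
jig [([0.563, 0.093, 0.051], 0.63)]
start_button_top [([0.628, 0.28, 0.168], 0.73)]
stop_button_top [([0.565, 0.094, 0.052], 0.36)]
glue_bottle [([0.497, 0.273, 0.058], 0.98)]
lens_tub [([0.593, 0.386, 0.073], 0.88)]
lens_barrel [([0.566, 0.089, 0.056], 0.68), ([0.459, -0.111, 0.041], 0.58)]
1.0 [0.14780217 0.60724297 0.22256549] [ 1.79999648e+02 -5.22368911e-04 -1.36820080e+01] 1.000136641764565
```

View pics/side0.png

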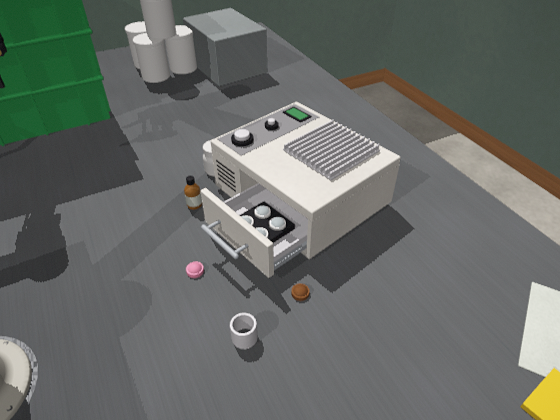

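View pics/top0.png

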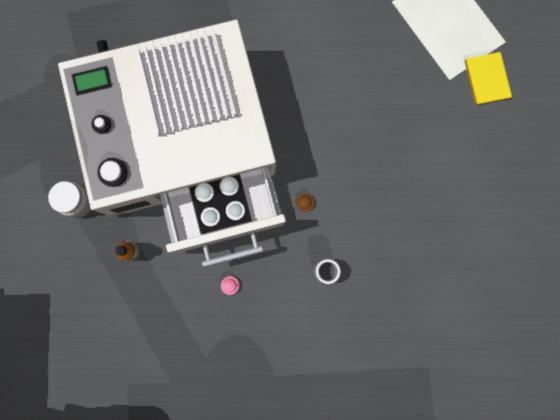

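The side view shows the box with the drawer open. The handle runs from about (204,227) to (238,255), the start button is at (242,134) and the stop button at (271,123). In the top view the handle runs (204,263)–(262,249), start is at (112,172) and stop at (101,123). The box's top corners there are (60,64), (237,21), (273,163) and (93,207). The pink and brown look-alikes and the barrel stand in front of the box. Next I triangulate these points.

```bash
cat > h.py <<'E'
import numpy as np
from scipy.spatial.transform import Rotation as R
def ray(f,p):
    d=np.array([(p[0]-f["cx"])/f["fx"],-(p[1]-f["cy"])/f["fy"],-1.0])
    d=R.from_euler("xyz",f["orientation"],degrees=True).apply(d); return np.array(f["position"]),d/np.linalg.norm(d)
def at(f,p,z): o,d=ray(f,p); return o+d*(z-o[2])/d[2]
def tri(f,p,g,q):
    A=0;b=0;
    for o,d in(ray(f,p),ray(g,q)):
        P=np.eye(3)-np.outer(d,d);A=A+P;b=b+P@o
    return np.linalg.solve(A,b)
E
python3 - <<'E'
from workcell import env
from h import *
s=env.grab_frame("side");t=env.grab_frame("top")
P={"hL":((204,227),(204,263),.072),"hR":((238,255),(262,249),.072),"start":((242,134),(112,171.5),.167),"stop":((271,123),(101,123),.166),
"bl":((296,101),(60,64),.145),"br":((399,157),(237,21),.145),"fr":((313,212),(273,163),.145),"fl":((212,140),(93,207),.145)}
for k,(a,b,z) in P.items(): print(k,tri(s,a,t,b).round(4),at(s,a,z).round(4)[:2],at(t,b,z).round(4)[:2])
W=np.array([at(t,P[k][1],.145)[:2] for k in("bl","br","fr","fl")]);L=np.array([[.14,.17],[.14,-.17],[-.14,-.17],[-.14,.17]])
Wc=W-W.mean(0);H=L.T@Wc;yaw=np.arctan2(H[0,1]-H[1,0],H[0,0]+H[1,1]);print("box",W.mean(0),np.degrees(yaw))
c,n=np.cos(yaw),np.sin(yaw);Rm=np.array([[c,-n],[n,c]]);print(((W-W.mean(0))@Rm-L).round(4))
for k in("hL","hR","start","stop"): print(k,((at(t,P[k][1],P[k][2])[:2]-W.mean(0))@Rm).round(4))
for n in("start_button_top","drawer_pull"):
  for f in(s,t):
    for d in env.trace(f,n)[:1]:
      y,x=np.nonzero(d["mask"]);print(n,d["score"],len(x),x.mean(),y.mean(),x.min(),x.max(),y.min(),y.max())
E
```

```text
hL [0.4715 0.128  0.0653] [0.4706 0.121 ] [0.4708 0.1275]
hR [0.5003 0.0168 0.0723] [0.5031 0.0163] [0.4975 0.0177]
start [0.6312 0.2816 0.161 ] [0.6286 0.2725] [0.6293 0.2801]
stop [0.7196 0.3073 0.1522] [0.7094 0.2866] [0.7162 0.3029]
bl [0.8326 0.3889 0.1439] [0.8319 0.3871] [0.832  0.3885]
br [0.9198 0.0658 0.1394] [0.9141 0.0599] [0.9169 0.0656]
fr [ 0.6541 -0.0029  0.1381] [ 0.6532 -0.01  ] [ 0.6498 -0.0015]
fl [0.5699 0.3188 0.1413] [0.5687 0.3133] [0.5691 0.3177]
box [0.7419602  0.19258108] 14.511180516018987
[[-0.0038 -0.0029]
 [-0.0024  0.0032]
 [ 0.0022  0.0052]
 [ 0.004  -0.0055]]
hL [-0.2788  0.0049]
hR [-0.2805 -0.1081]
start [-0.0872  0.1129]
stop [0.0027 0.1132]
start_button_top 0.44 149 241.5503355704698 134.01342281879195 234 249 129 139
start_button_top 0.89 352 110.23011363636364 171.05397727272728 100 120 161 181
drawer_pull 0.85 5692 255.13475052705553 226.97698524244555 201 307 183 276
drawer_pull 0.61 6119 221.44353652557606 215.03938552050988 161 284 168 265
```

```bash
cat >> h.py <<'E'
B=np.array([.742,.193]);yaw=14.5
def w(x,y,z):
    c,n=np.cos(np.radians(yaw)),np.sin(np.radians(yaw)); return [B[0]+c*x-n*y,B[1]+n*x+c*y,z]
def box(p):
    c,n=np.cos(np.radians(yaw)),np.sin(np.radians(yaw)); d=np.array(p[:2])-B; return np.round([c*d[0]+n*d[1],c*d[1]-n*d[0],p[2]],4)
E
python3 - <<'E'
from workcell import env
from h import *
import cv2
env.gripper_to(0.0)
env.goto(w(-.325,-.052,.26),[180,0,yaw])
print(env.move_straight(w(-.325,-.052,.064),rate=.12,force_limit=8))
s=env.read_state();print(s["clock"],box(s["position"]),s["tool_rot"],s["force"])
f=env.grab_frame("side");cv2.imwrite("pics/side1.png",cv2.resize(f["image"][120:330,130:410],(800,600)))
E
```

```text
False
6.825 [-0.3246 -0.0519  0.0645] [-1.79985615e+02 -7.29091100e-02  1.45071883e+01] [ 0.47573924 -0.77980683 -0.14603196]
```

View pics/side1.png

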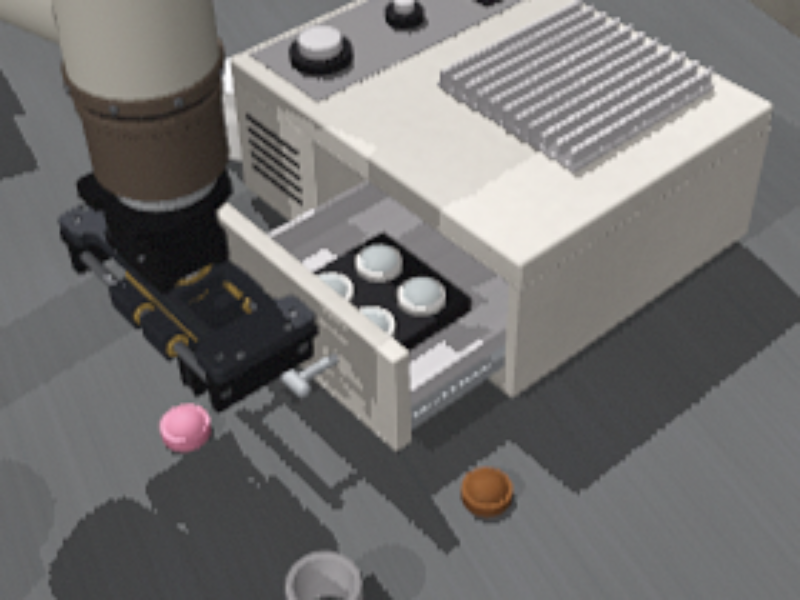

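The gripper stands square in front of the handle, whose right end shows at crop (295,380). Its body is above the plate's edge, and the lenses are seated. I'll push slowly.

```bash
python3 - <<'E'
from workcell import env
from h import *
import cv2
print(env.move_straight(w(-.225,-.052,.064),rate=.05,force_limit=25))
s=env.read_state();print(s["clock"],box(s["position"]),s["force"])
print(env.move_straight(w(-.192,-.052,.064),rate=.04,force_limit=25))
s=env.read_state();print(s["clock"],box(s["position"]),s["force"])
f=env.grab_frame("side");cv2.imwrite("pics/side2.png",cv2.resize(f["image"][120:330,130:410],(800,600)))
E
```

```text
False
9.025 [-0.225  -0.0521  0.0641] [-1.76202855  0.30541906 -1.38302   ]
True
9.675 [-0.2059 -0.0525  0.0627] [-0.41537124 -0.31154274  0.37012567]
```

View pics/side2.png

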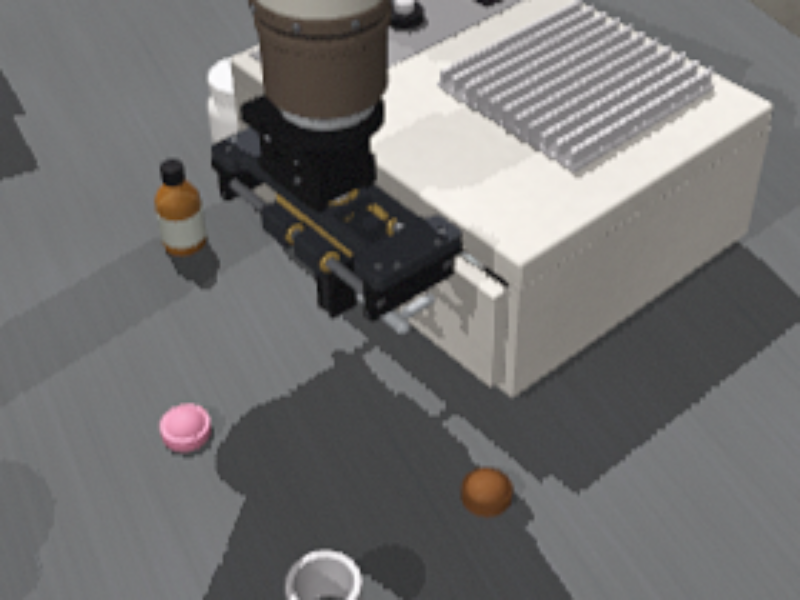

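The drawer looks shut: its plate is against the box at crop (490,300), and the tool stopped at -0.206 where -0.205 was expected. One more gentle push will confirm it. Then I back off, go up and over the button, and look from above.

```bash
python3 - <<'E'
from workcell import env
from h import *
import cv2
print(env.move_straight(w(-.19,-.052,.064),rate=.03,force_limit=18))
s=env.read_state();print(s["clock"],box(s["position"]),s["force"])
env.dwell(.3)
env.move_straight(w(-.26,-.052,.066),rate=.12)
env.move_straight(w(-.26,-.052,.26),rate=.2)
f=env.grab_frame("top");cv2.imwrite("pics/top3.png",f["image"])
p=[.630,.281]
env.goto(p+[.22],[180,0,yaw])
s=env.read_state();print(s["clock"],s["position"],box(s["position"]))
f=env.grab_frame("side");cv2.imwrite("pics/side3.png",cv2.resize(f["image"][60:270,130:410],(800,600)))
E
```

```text
True
10.125 [-0.2062 -0.0526  0.0616] [-1.48823875 -0.42239635  0.68985193]
13.1417 [0.62977459 0.28012133 0.22028687] [-0.0868  0.1124  0.2203]
```

View pics/top3.png

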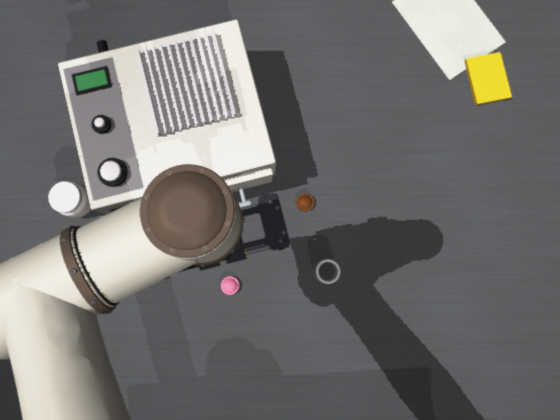

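View pics/side3.png

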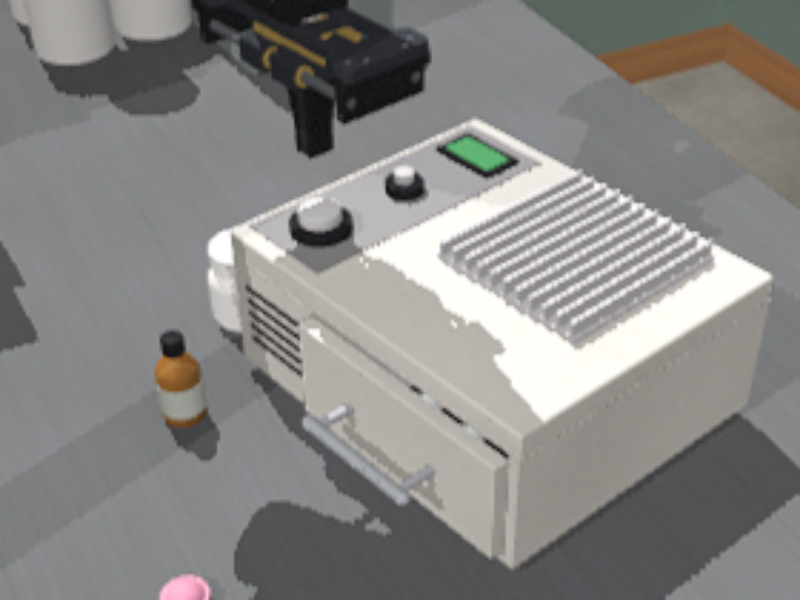

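The drawer is shut: the plate is flush, with the handle at crop (307,423)–(407,497). The tool hangs above the start button, which is at crop (320,222), and the stop button at (404,180) is clear of it. I'll check the handle numerically, then press.

```bash
python3 - <<'E'
from workcell import env
from h import *
import cv2
f=env.grab_frame("side")
for a in((204,227),(238,255),(237.5,208),(272.5,234)): print(box(at(f,a,.072)))
hit=env.move_straight([.6303,.2815,.159],rate=.04,force_limit=14)
s=env.read_state();print(hit,s["clock"],s["position"],s["force"])
z=s["position"][2]
if hit and z<.167:
    env.move_straight([.6303,.2815,z-.0015],rate=.01)
    for _ in range(4):
        env.dwell(.1);s=env.read_state();print(s["position"][2],s["force"][2])
E
```

```text
[-0.2808 -0.0018  0.072 ]
[-0.2755 -0.1113  0.072 ]
[-0.1922 -0.0009  0.072 ]
[-0.1871 -0.1123  0.072 ]
False 14.9167 [0.63017336 0.28137434 0.1614499 ] [-4.50292632 -2.050971    8.69322614]
```

The handle is at -0.190, so the drawer is home. The tool pushes with 8.7 N at z 0.1614, so the button should be nearly or fully down. I'll press slightly further, hold, and let go.

```bash
python3 - <<'E'
from workcell import env
from h import *
import cv2
for z in(.157,.155):
    env.move_straight([.6303,.2815,z],rate=.01);env.dwell(.25)
    s=env.read_state();print(s["clock"],s["position"],s["force"])
    if s["force"][2]>18:break
env.move_straight([.6303,.2815,.25],rate=.12)
env.goto([.45,.30,.30],[180,0,yaw])
env.dwell(.3)
s=env.read_state();print(s["clock"],s["position"],s["force"])
f=env.grab_frame("side");cv2.imwrite("pics/side4.png",cv2.resize(f["image"][60:360,110:410],(600,600)))
E
```

```text
15.5167 [0.63021969 0.28134963 0.16131193] [-7.04789087 -0.78326226 13.81902526]
16.1167 [0.63026953 0.2813879  0.16125126] [-9.48364007 -2.01864155 18.83478873]
18.1333 [0.4508154  0.2998355  0.29902233] [ 0.26792615  0.87115011 -0.92917879]
```

View pics/side4.png

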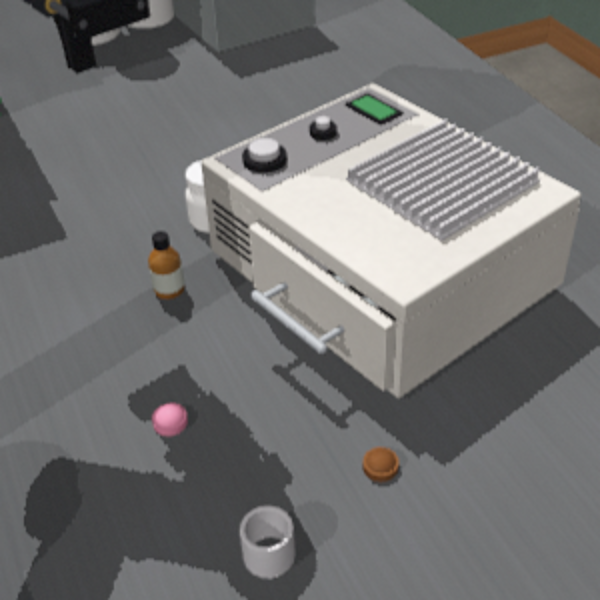

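The button bottomed firmly: z held at 0.1613 while the force rose from 14 to 19 N. In the picture it is back up at crop (265,152), the drawer is shut, bottle, tub and barrel stand as before, and the arm is clear. I'll hand the job in.

```bash
python3 -c "
from workcell import env
print(env.close_job())"
```

```text
the job is handed in; nothing more can be done
None
```

I pushed the drawer fully home, pressed the start button right down and let it go, then handed the job in at about 18 s of the 40 s allowed; no verdict came back, and with the drawer shut I could not see the lenses.

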